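# Dock a tray of sauce cups behind the lip of a tray dock

### The arm

A 6-joint arm with a two-finger parallel gripper is mounted at the origin on a cart in front of the work surface, level with it; the furniture and walls round the work are solid. World frame = base frame: x ahead of the robot, y to its left, z up, the work surface at z = 0. Lengths are in m, angles in rad, forces in N, time in s.
With the tool pointing down it reaches from about 0.325 to 0.9 m from the base axis. Payload 6.1 kg.
Tool frame: the origin (TCP) lies midway between the tips of the shut fingers; the grasp point (between the pads) lies 19 mm behind it; z points along the fingers, y is the line along which they close (so a half turn about z gives the same grasp; the last joint's range is limited). The gripper opens to 85 mm and grips with 20 to 120 N. Pads are 22 mm wide; open, the fingers measure 114 mm over their backs; the gripper's body (76 mm by 85 mm) begins 54 mm behind the grasp point. The pads swing forward as they close: fully open they stand 13 mm farther back than shut.
Start: joints at [-1.284, 0.22, 1.526, -0, 1.395, -0.126], TCP at [0.251, -0.572, 0.231] pointing down, gripper open.
Joint ranges: [-2.98, 2.98], [-0.91, 2.08], [0.09, 2.57], [-1.24, 4.39], [0.2, 2.65], [-2.68, 2.68]. Speed limits (rad/s): [2.57, 2.57, 3.01, 3.14, 3.14, 3.14].

### API

Orientations are given as a unit quaternion [w, x, y, z].
In Python, from station import bot gives the robot as it stands.
- The arm moves only by the shell command python3 -m creep 'ROWS' [FORCE]. ROWS is JSON, a list of rows, each an object of numbers: "ax", "ay", "az": the turn, a rotation vector about the tool's x, y, z in degrees; "tx", "ty", "tz": the shift along the tool's x, y, z in mm; "fingers": the finger opening in mm, from 0 to 85.4. A call has 1 to 12 rows; each row shifts and turns the commanded pose from where the row before left it, along the tool's axes as they then stand; what a row does not reach is not made up. A row lasts 1/8 s, in which the tool goes at most 62.5 mm and 10.7 degrees, less where a joint would pass 70% of its speed; a pose out of reach is approached as far as the arm can. A call with a gripper value outside its range is refused whole. The fingers move at their own pace and stop on an object; FORCE is the grip in N (left out, the last holds). Time passes only in rows, so rows that do not move let the fingers close. It gives the time, the measured TCP pose, the force, the opening and the grip force at its end, in the units of the state.
- bot.observe(): the state, without advancing time (a new reading comes with each control period).
- bot.read_camera(name): name is "side" or "top"; returns (picture, depth): 384x512x3 uint8, red, green, blue; 384x512 float32, m along the optical axis (not along the pixel's ray), 0 where there is no reading.
- bot.camera_model(name): a dict with "fx", "fy", "cx", "cy" (pixels), "rvec" (rotation vector, rad) and "tvec" (3), from world to camera coordinates, as OpenCV has them. Camera axes: x right, y down, z forward; pixel columns grow to the right and rows downward; lengths in m; the calibration is good to about 2 mm. A picture is of the moment at which its call begins. camera_model takes no time and is no camera call.
- bot.close_job(): hands the job in; it is judged then, once.
The state is a dict: "t": time; "joints": joint angles; "qd": joint speeds; "tau": joint torques, N m; "position": TCP position; "eef_rot": TCP orientation; "force": force on the tool from outside, world axes, zero at the start; "moment": the same for the moment, N m; "width": finger opening in m; "grip_force": force on a finger pad.
Only numpy, scipy, OpenCV 4.12 (cv2) and the standard library are available. Lean on these libraries where they do the work, as an engineer would, in place of code of your own. Each camera call takes 0.05 s, during which the arm holds its last target. There are 200 camera calls.

### The job

Slide the tray of sauce cups across the counter and over the raised front lip of the steel tray dock, keeping it nearly level, and press it gently home against the dock's sprung stop until its tail drops behind the lip and the spring holds it there flat on the deck, ready for the counter to be wheeled away. Do not carry the tray through the air or force it, keep the cups standing in it, and leave the bottle and shakers alone.

Things in the scene. Friction and masses are not known exactly. Their poses are not given: they have to be found in the camera images.
- tray: dark grey open tray, 250 x 184 mm, upright walls 20 mm high, a steel bail handle over each end, 0.45 to 0.8 kg; four sauce cups stand in it, under 40 mm high. Origin: centre of the flat underside; x along its 250 mm length towards the nose (the end nearer the dock), z up. Both ends are alike: square, with no ramp under them, so an end that is not raised catches on the lip
- nose_handle (a point): middle of the steel bar over the tray's nose end: a round bar 10 mm thick, straight for 96 mm along the tray's y, 70 mm above the underside and 108 mm from the tray's centre (17 mm inside the end), free all round below it down to 40 mm above the underside. A bar gripped from above can pivot between the pads, so the tray can rock
- tail_handle (a point): middle of the like bar over the tray's other (tail) end, 108 mm behind the centre
- nose_edge (a point): middle of the tray's nose end at its bottom edge, 125 mm ahead of the tray's centre
- tail_edge (a point): middle of the tray's tail end at its bottom edge, 125 mm behind the tray's centre
- dock: tray dock. This is its two aluminium side rails, screwed to the counter, 26 mm high, 190 mm apart inside. Origin: on the counter between the rails; x from mouth to stop, z up. Between them lies a steel wash-out deck with the lip and the stop, clamped by two thumb screws in slots: it stands up to 18 mm either way of its middle place along x, which is not measured
- dock_mouth (a point): middle of the dock's mouth on the counter, at x = -194 mm of the dock; from here the flared rail ends narrow for 41 mm. Lip: round bar 12 mm across at the deck's front, axis at x = -131 mm of the dock, plus or minus 18 mm; top 12 mm above the counter and 8 mm above the deck, which lies 4 mm above the counter. The seated tray's tail bears on its inner side
- dock_back (a point): middle of the dock's rear edge on the counter, x = 240 mm of the dock. The sprung stop, when free, faces the tray 251 mm behind the lip's axis: a rubber faced plate 32 mm high on a damped spring, 1.6 N plus 0.8 N per mm, solid after 7.5 mm. The tail clears the lip and drops only with the stop pressed 5 mm or more: press till it feels solid, ease back to the lip. Friction may hold the nose up
- cup_a: small round clear portion cup with red sauce, 63 mm wide, 32 mm tall, 35 g, standing loose on the tray; origin: centre of its underside, z up
- cup_b: small round clear portion cup with pale beige sauce, 66 mm wide, 36 mm tall, 35 g, standing loose on the tray; origin: centre of its underside, z up
- cup_c: small round clear portion cup with pinkish brown sauce, 66 mm wide, 36 mm tall, 35 g, standing loose on the tray; origin: centre of its underside, z up
- cup_d: small round clear portion cup with nothing (clear, empty), 63 mm wide, 32 mm tall, 35 g, standing loose on the tray; origin: centre of its underside, z up
- soy_bottle: dark squeeze bottle with a red nozzle, 55 mm wide, 221 mm tall, standing beside the dock; leave it; origin: centre of its underside, z up
- pepper: brown shaker with a grey cap, 54 mm wide, 101 mm tall, standing beside the dock; leave it; origin: centre of its underside, z up
- salt: white shaker with a grey cap, 54 mm wide, 86 mm tall, standing beside the way to the dock; leave it; origin: centre of its underside, z up

How it is judged:
At the end, for the whole second after the job is handed in: the tray lies still between the dock's rails, within 22 mm of the dock's origin lengthwise, both its ends down on the deck (at most 2.5 mm above it), so that the tail is behind the lip and the sprung stop holds it there, and the four cups stand upright on the tray's floor (x of tray in the frame of dock between -0.022 and 0.022 m and y of tray in the frame of dock between -0.006 and 0.006 m and z of tail_edge in the frame of dock between 0.002 and 0.0065 m and z of nose_edge in the frame of dock between 0.002 and 0.0065 m and angle between the x axis of tray and the x axis of dock, either way round below 0.05 rad and linear speed of tray below 0.01 m/s and angle between each of cup_a, cup_b, cup_c, cup_d's own z axis and vertical below 0.15 rad and z of each of cup_a, cup_b, cup_c, cup_d in the frame of tray below 0.012 m); the robot touches nothing.
It fails at once if the tray is forced: it bears on the dock with over 30 N, its weight and the spring included (contact force between tray and dock above 30 N).
It fails at once if the tray is tipped more than 0.25 rad from level (angle between tray's own z axis and vertical above 0.25 rad).
It fails at once if the tray is carried: both ends are more than 35 mm above the counter (height (world z) of each of nose_edge, tail_edge above 0.035 m).
It fails at once if a sauce cup tips (angle between any of cup_a, cup_b, cup_c, cup_d's own z axis and vertical above 0.5 rad).
It fails at once if a bystander is shifted or knocked over (distance of any of soy_bottle, pepper, salt from where it was at the start of the episode above 0.02 m or angle between any of soy_bottle, pepper, salt's own z axis and vertical above 0.3 rad).
It also fails if it takes over 70 s, if anything falls off the work surface, if the arm or the gripper's body presses on something with over 40 N, if the wrist force passes 120 N, or if a joint passes its speed limit or range.

## Working session

There is one attempt and no reset: what is moved stays moved. The work goes in short steps, Python scripts to look and compute and a shell command to move; the robot and the scene stay as the last step left them, time stands still between calls to the robot, and variables do not carry over. Pictures are saved under pics/ and viewed, at most 10 in all, crops included, and the job is handed in when it is done.

```bash
mkdir -p pics; ls
cat > h.py <<'E'
import numpy as np, cv2
from station import bot
def cam(n):
    m=bot.camera_model(n);R=cv2.Rodrigues(np.array(m['rvec'],float))[0];return m,R,np.array(m['tvec'],float).ravel()
def ray(n,u,v):
    m,R,t=cam(n);d=R.T@np.array([(u-m['cx'])/m['fx'],(v-m['cy'])/m['fy'],1]);return -R.T@t,d
def onz(n,u,v,z):
    c,d=ray(n,u,v);return c+d*(z-c[2])/d[2]
def tri(a,b):
    (c1,d1),(c2,d2)=ray('top',*a),ray('side',*b)
    s=np.linalg.lstsq(np.c_[d1,-d2],c2-c1,rcond=None)[0];p,q=c1+s[0]*d1,c2+s[1]*d2
    return (p+q)/2,np.linalg.norm(p-q)
def proj(n,P):
    m,R,t=cam(n);q=R@np.array(P,float)+t;return m['fx']*q[0]/q[2]+m['cx'],m['fy']*q[1]/q[2]+m['cy']
def cloud(n,dep):
    m,R,t=cam(n);v,u=np.indices(dep.shape);X=np.stack([(u-m['cx'])/m['fx']*dep,(v-m['cy'])/m['fy']*dep,dep],-1)
    return (X-t)@R
E
python3 - <<'E'
from h import *
for n in('top','side'):
    p,d=bot.read_camera(n);cv2.imwrite(f'pics/{n}0.png',cv2.resize(p[:,:,::-1],(800,600),interpolation=cv2.INTER_CUBIC));np.savez(f'{n}0.npz',p=p,d=d)
    m,R,t=cam(n);print(n,m['fx'],-R.T@t,R[2],(d>0).mean())
s=bot.observe();print(s)
E
```

```text
pics
top 426.6536058794119 [0.54733104 0.02116295 1.27694335] [ 0.04620258 -0.01292209 -0.99884851] 0.9961700439453125
side 363.5430127092868 [0.2584283  0.4816015  1.04332119] [ 0.31973829 -0.43135919 -0.84362117] 0.996063232421875
{'t': 0.1, 'joints': array([-1.28408831e+00,  2.21164231e-01,  1.52752239e+00,  3.56083553e-05,
        1.39467576e+00, -1.26089522e-01]), 'qd': array([-0.00140564, -0.00130487, -0.00179455, -0.0002046 , -0.00053413,
       -0.00029423]), 'tau': array([ 3.19342353e-04, -4.98239958e+01, -3.90548301e+01, -2.08899905e-04,
        5.72118108e-03,  1.12856438e-05]), 'position': array([ 0.25059061, -0.57196605,  0.23028452]), 'eef_rot': array([-8.83417184e-04,  9.78775542e-01,  2.04933294e-01, -5.35168254e-05]), 'force': array([-0.54201001,  0.04835338,  0.08394022]), 'moment': array([ 0.05269471, -0.00168939, -0.00187304]), 'grip_force': 0.0, 'width': 0.08556249563634925}
```

View pics/top0.png

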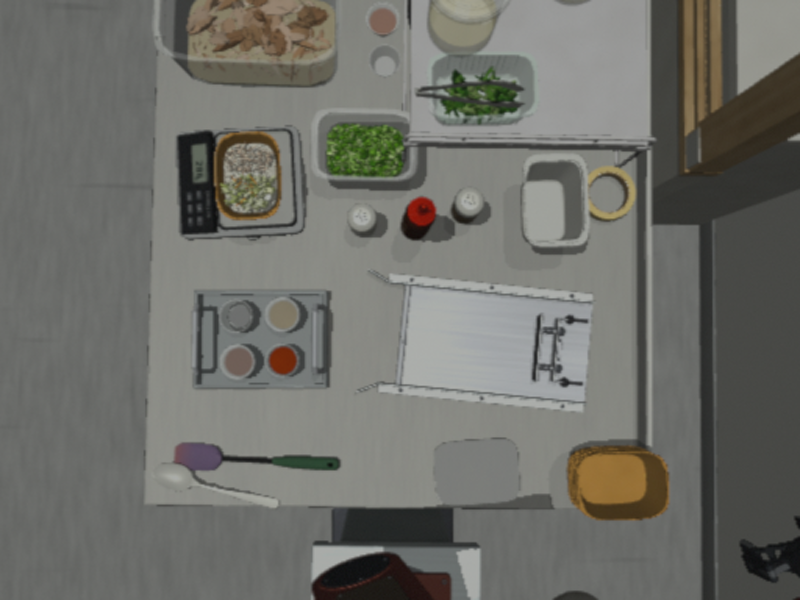

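View pics/side0.png

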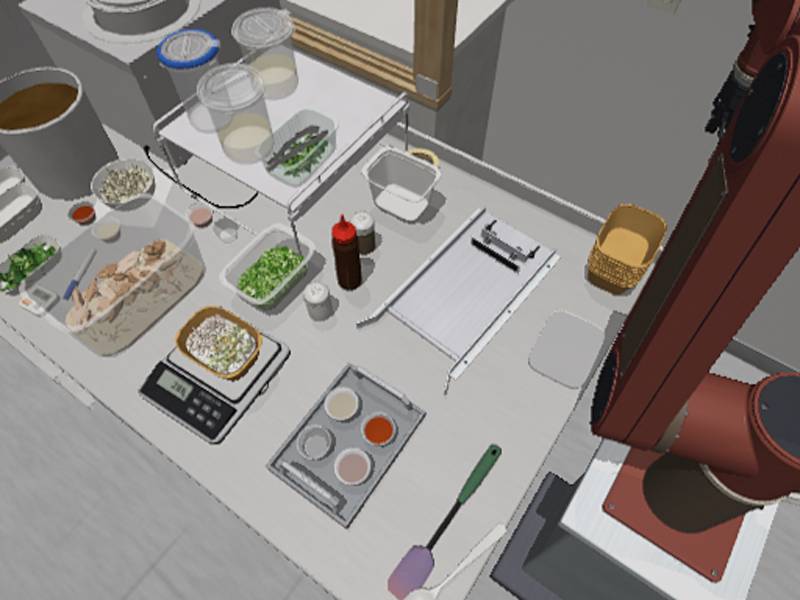

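Top view (800-px scale): the tray spans x 193–329, y 290–388. Its handles are at x≈207 and x≈319, and the nose faces right (world −y). The dock mouth is at about (375,328), the lip at x≈405, the stop at x≈538, and the dock is turned about 4°. The salt stands at (362,220). The side view agrees. Next I'll enlarge both views.

Run:
```python
from h import *
def crop(f,n,u0,v0,u1,v1,k,out):
    p=np.load(f)['p'][v0:v1,u0:u1,::-1];p=cv2.resize(p,None,fx=k,fy=k,interpolation=cv2.INTER_CUBIC)
    for u in range((u0//20+1)*20,u1,20):
        x=int((u-u0+.5)*k);cv2.line(p,(x,0),(x,6),(0,0,255),1);cv2.putText(p,str(u),(x-10,16),0,.35,(0,0,255),1)
    for v in range((v0//20+1)*20,v1,20):
        y=int((v-v0+.5)*k);cv2.line(p,(0,y),(6,y),(0,0,255),1);cv2.putText(p,str(v),(8,y+4),0,.35,(0,0,255),1)
    return p
t=crop('top0.npz','top',118,165,386,270,2.98,0);cv2.imwrite('pics/tc.png',t)
s=crop('side0.npz','side',165,125,365,340,2.79,0);cv2.imwrite('pics/sc.png',s);print(t.shape,s.shape)
# depth-derived: bar pixels in z 0.055..0.085 around the tray, walls, dock rails
for n in('top','side'):
    d=np.load(f'{n}0.npz')['d'];P=cloud(n,d)
    for lab,zl,zh,yl,yh in(('bar',.06,.085,0,.5),('rim',.014,.024,0,.5),('rail',.02,.032,-.4,.1)):
        k=(d>0)&(P[...,2]>zl)&(P[...,2]<zh)&(P[...,0]>.33)&(P[...,0]<.64)&(P[...,1]>yl)&(P[...,1]<yh)
        q=P[k];l,c,st,ce=cv2.connectedComponentsWithStats(k.astype(np.uint8),connectivity=8)
        print(n,lab,len(q))
        for i in range(1,l):
            if st[i,4]>25:
                w=P[c==i];print('  ',st[i],w.mean(0).round(4),w.min(0).round(3),w.max(0).round(3))
```

```text
(313, 799, 3) (600, 558, 3)
top bar 301
   [122 194   6  46 151] [0.5337 0.3692 0.0721] [0.473 0.364 0.06 ] [0.6   0.374 0.082]
   [199 195   5  45 150] [0.5365 0.154  0.0723] [0.476 0.15  0.061] [0.601 0.159 0.079]
top rim 625
   [124 186  85  48 258] [0.603  0.2284 0.0199] [0.491 0.138 0.014] [0.629 0.387 0.024]
   [142 195  12  17  40] [0.5735 0.3229 0.0199] [0.553 0.301 0.014] [0.6   0.332 0.024]
   [171 223  19  17  71] [0.495  0.2175 0.0223] [0.473 0.193 0.017] [0.519 0.245 0.024]
   [123 235  86  14 204] [0.4531 0.2615 0.0197] [0.444 0.137 0.015] [0.485 0.387 0.024]
top rail 532
   [321 187  60   7  69] [ 0.6231 -0.2812  0.0253] [ 0.615 -0.368  0.021] [ 0.631 -0.193  0.03 ]
   [341 201  20  44 232] [ 0.5289 -0.2738  0.0269] [ 0.464 -0.309  0.02 ] [ 0.59  -0.251  0.032]
   [245 245  36   5  42] [ 0.4521 -0.0195  0.0253] [ 0.447 -0.074  0.021] [0.457 0.029 0.031]
   [295 250  80   9  92] [ 0.4341 -0.2308  0.025 ] [ 0.424 -0.349  0.02 ] [ 0.445 -0.117  0.031]
side bar 313
   [226 235  36  23 139] [0.5332 0.154  0.0709] [0.477 0.148 0.06 ] [0.599 0.16  0.078]
   [178 295  37  28 174] [0.5322 0.3692 0.0708] [0.475 0.363 0.061] [0.597 0.374 0.077]
side rim 858
   [170 233 102 105 620] [0.5284 0.2935 0.0182] [0.443 0.134 0.014] [0.63  0.387 0.024]
   [233 267  18  17 138] [0.498  0.2155 0.0222] [0.472 0.191 0.019] [0.524 0.241 0.024]
   [191 275  19  14  48] [0.5923 0.2955 0.0195] [0.566 0.278 0.014] [0.605 0.326 0.024]
side rail 438
   [255 132  56  57  76] [ 0.6264 -0.2092  0.0238] [ 0.612 -0.368  0.02 ] [ 0.64  -0.052  0.031]
   [302 146  37  27 231] [ 0.5243 -0.2766  0.0263] [ 0.462 -0.311  0.02 ] [ 0.588 -0.25   0.032]
   [292 159  64  73 108] [ 0.4384 -0.1561  0.0242] [ 0.42  -0.347  0.021] [0.453 0.015 0.029]
```

View pics/tc.png

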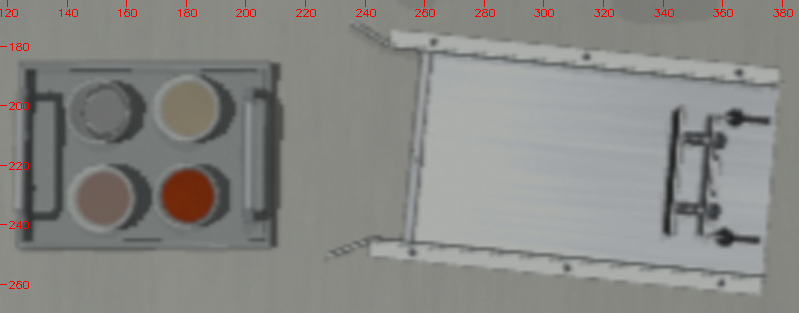

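View pics/sc.png

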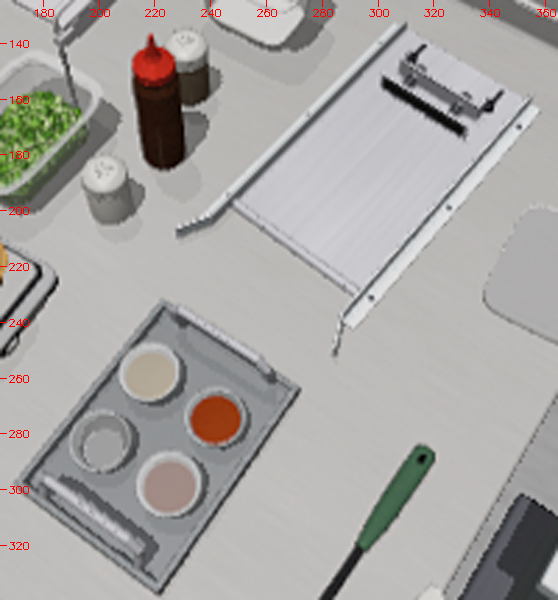

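The crops show the following native pixel positions.
- **Rail screws, top view:** (263,178.5), (314,183.5), (365,189) on the far rail; (256,249), (308,254), (360,259) on the near rail. Near-rail screws in the side view: (351,170), (325,199), (298,231).
- **Lip, top view:** runs (260,183) to (254.5,245).
- **Stop face, top view:** (344,202) to (341,243).

Run:
```python
from h import *
T=[(256,249),(308,254),(360,259)];S=[(298,231),(325,199),(351,169.5)]
for a,b in zip(T,S): print('screw tri',tri(a,b)[0].round(4),round(tri(a,b)[1],4),onz('top',*a,.026).round(4))
F=[(263,178.5),(314,183.5),(365,189)]
N=np.array([onz('top',*a,.026) for a in T]);Fw=np.array([onz('top',*a,.026) for a in F]);print(Fw.round(4))
ctr=(N+Fw)/2;print('centres',ctr.round(4))
d1=N[2]-N[0];d2=Fw[2]-Fw[0];ax=(d1+d2)[:2];ax/=np.linalg.norm(ax);nn=np.array([-ax[1],ax[0]])
for d in(d1,d2,ctr[2]-ctr[0]):print('ang',np.degrees(np.arctan2(d[1],d[0])))
# rail inner/outer lateral positions from depth
c=ctr[1,:2]
for n in('top','side'):
    z=np.load(f'{n}0.npz')['d'];P=cloud(n,z);A=(P[...,:2]-c)@ax;L=(P[...,:2]-c)@nn
    k=(z>0)&(abs(P[...,2]-.026)<.005)&(abs(A)<.09)&(abs(abs(L)-.1)<.02)
    l=L[k];print(n,'rails lat',np.percentile(l[l>0],[2,50,98]).round(4),np.percentile(l[l<0],[2,50,98]).round(4))
    # tray fit: bars
    k=(z>0)&(P[...,2]>.06)&(P[...,2]<.085)&(P[...,0]>.4)&(P[...,0]<.65)&(P[...,1]>0.1)&(P[...,1]<.4);
    for s in(0,1):
        q=P[k&((P[...,1]>.26)==s)];print(' bar slope dy/dx',np.polyfit(q[:,0],q[:,1],1).round(4),'midx',(q[:,0].min()+q[:,0].max())/2,'zmax95',np.percentile(q[:,2],[50,90]))
def D(p): v=np.array(p)[:2]-c;return (v@ax*1e3).round(1),(v@nn*1e3).round(1)
for nm,u,v,zz in(('lip',260,183,.012),('lip',254.5,245,.012),('stop',344.3,202,.036),('stop',341.3,243,.036),('rear far',379,189.5,.026),('rear near',373,262,.026),('front far',249,178,.026),('front near',242,247,.026),('flare far',236.5,173.5,.026),('flare near',228,250,.026)):
    print(nm,onz('top',u,v,zz).round(4),D(onz('top',u,v,zz)))
for nm,u,v,zz in(('lipS',248,199.5,.012),('lipS',293,229.5,.012),('stopS',303,152,.036),('stopS',331.5,170,.036),('rearN',358,165,.026),('rearF',309,134,.026)):
    print(nm,onz('side',u,v,zz).round(4),D(onz('side',u,v,zz)))
print('axis',ax,c)
```

```text
screw tri [ 0.4433 -0.0048  0.0054] 0.0036 [ 0.4465 -0.0035  0.026 ]
screw tri [ 0.4312 -0.1593  0.0017] 0.0011 [ 0.4339 -0.1556  0.026 ]
screw tri [ 0.4171 -0.3151  0.003 ] 0.004 [ 0.4212 -0.3081  0.026 ]
[[ 0.6531 -0.0214  0.026 ]
 [ 0.6406 -0.1717  0.026 ]
 [ 0.6265 -0.3225  0.026 ]]
centres [[ 0.5498 -0.0124  0.026 ]
 [ 0.5372 -0.1637  0.026 ]
 [ 0.5238 -0.3153  0.026 ]]
ang -94.75243058178113
ang -95.05221845124169
ang -94.90149758892164
top rails lat [0.0941 0.0956 0.0971] [-0.0987 -0.097  -0.0955]
 bar slope dy/dx [0.0047 0.1515] midx 0.5381711421534647 zmax95 [0.072958  0.0757735]
 bar slope dy/dx [0.0099 0.3639] midx 0.5365437626362881 zmax95 [0.0731095  0.07706828]
side rails lat [0.0913 0.0929 0.0945] [-0.1006 -0.099  -0.0971]
 bar slope dy/dx [0.0167 0.1451] midx 0.5377760731704954 zmax95 [0.07168588 0.07429242]
 bar slope dy/dx [0.0172 0.3601] midx 0.5357109214355288 zmax95 [0.07117826 0.07380312]
lip [ 0.6408 -0.0131  0.012 ] (np.float64(-158.9), np.float64(90.3))
lip [0.4571 0.0008 0.012 ] (np.float64(-157.1), np.float64(-93.9))
stop [ 0.587  -0.2592  0.036 ] (np.float
[... 318 characters left out ...]
)
front near [0.4518 0.0374 0.026 ] (np.float64(-193.1), np.float64(-102.3))
flare far [0.6667 0.0568 0.026 ] (np.float64(-230.7), np.float64(110.2))
flare near [0.4426 0.0781 0.026 ] (np.float64(-232.8), np.float64(-114.9))
lipS [ 0.6357 -0.0059  0.012 ] (np.float64(-165.6), np.float64(84.7))
lipS [0.4561 0.0019 0.012 ] (np.float64(-158.1), np.float64(-94.9))
stopS [ 0.5824 -0.2626  0.036 ] (np.float64(94.7), np.float64(53.5))
stopS [ 0.4633 -0.2515  0.036 ] (np.float64(93.8), np.float64(-66.1))
rearN [ 0.401  -0.3296  0.026 ] (np.float64(176.9), np.float64(-121.6))
rearF [ 0.6109 -0.3542  0.026 ] (np.float64(183.6), np.float64(89.7))
axis [-0.08544297 -0.99634306] [ 0.53720641 -0.16369322]
```

Measurements:
- **Tray bars:** both stand at z≈0.07 in both views. The tail bar is at (0.536,0.369), the nose bar at (0.537,0.154), and the heading is −89.5°.
- **Dock:** heading −94.9°, and its axis passes (0.536,−0.164). The lip sits about 121 mm ahead of that point.
- **Checks:** the stop is 251 mm behind the lip, as it should be, and the bars are 215 mm apart against 216 mm given.

Now I'll move above the nose bar.

```bash
python3 -m creep '[{"az":7.7},{"az":7.7},{"az":7.7},{"tx":10,"ty":-24},{"tx":19.5,"ty":-48},{"tx":19.5,"ty":-48},{"tx":19.5,"ty":-48},{"tx":19.5,"ty":-48},{"tx":19.5,"ty":-48},{"tx":19.5,"ty":-48},{"tx":19.5,"ty":-48},{"tx":19.5,"ty":-48}]'
```

```text
validation failed for argument at $[0]...
```

```bash
python3 -m creep '[{"tx":19.5,"ty":-48},{"tx":19.5,"ty":-48},{"tx":19.5,"ty":-48},{"tx":19.5,"ty":-48},{"tx":19.5,"ty":-48},{"tx":19.5,"ty":-48},{"tx":10,"ty":-24},{}]'; python3 -c "
from h import *
s=bot.observe();print(s['position'],s['eef_rot'],s['joints'],s['force'])"
```

```text
[ 0.25059061 -0.57196605  0.23028452] [-8.83417184e-04  9.78775542e-01  2.04933294e-01 -5.35168254e-05] [-1.28408831e+00  2.21164231e-01  1.52752239e+00  3.56083553e-05
  1.39467576e+00 -1.26089522e-01] [-0.54201001  0.04835338  0.08394022]validation failed for argument at $[0]...
```

The rows were refused and nothing moved. Probably every key is needed in each row, so I'll test that with one row.

```bash
python3 -m creep '[{"ax":0,"ay":0,"az":7.7,"tx":0,"ty":0,"tz":0,"fingers":85}]'
```

```text
t: 0.22
position: [0.2506, -0.5721, 0.2305]
eef_rot: [-0.001, 0.991, 0.137, -0.0]
force: [-0.4, -0.6, 0.5]
width: 0.0845
grip_force: 0.0
```

```bash
python3 -m creep '[{"ax":0,"ay":0,"az":7.7,"tx":0,"ty":0,"tz":0,"fingers":85},{"ax":0,"ay":0,"az":7.7,"tx":0,"ty":0,"tz":0,"fingers":85},{"ax":0,"ay":0,"az":0,"tx":10,"ty":-24,"tz":0,"fingers":85},{"ax":0,"ay":0,"az":0,"tx":19.5,"ty":-48,"tz":0,"fingers":85},{"ax":0,"ay":0,"az":0,"tx":19.5,"ty":-48,"tz":0,"fingers":85},{"ax":0,"ay":0,"az":0,"tx":19.5,"ty":-48,"tz":0,"fingers":85},{"ax":0,"ay":0,"az":0,"tx":19.5,"ty":-48,"tz":0,"fingers":85},{"ax":0,"ay":0,"az":0,"tx":19.5,"ty":-48,"tz":0,"fingers":85},{"ax":0,"ay":0,"az":0,"tx":19.5,"ty":-48,"tz":0,"fingers":85},{"ax":0,"ay":0,"az":0,"tx":19.5,"ty":-48,"tz":0,"fingers":85},{"ax":0,"ay":0,"az":0,"tx":19.5,"ty":-48,"tz":0,"fingers":85},{"ax":0,"ay":0,"az":0,"tx":19.5,"ty":-48,"tz":0,"fingers":85}]'
python3 -m creep '[{"ax":0,"ay":0,"az":0,"tx":19.5,"ty":-48,"tz":0,"fingers":85},{"ax":0,"ay":0,"az":0,"tx":19.5,"ty":-48,"tz":0,"fingers":85},{"ax":0,"ay":0,"az":0,"tx":19.5,"ty":-48,"tz":0,"fingers":85},{"ax":0,"ay":0,"az":0,"tx":19.5,"ty":-48,"tz":0,"fingers":85},{"ax":0,"ay":0,"az":0,"tx":10,"ty":-24,"tz":0,"fingers":85},{"ax":0,"ay":0,"az":0,"tx":0,"ty":0,"tz":0,"fingers":85}]'
```

```text
t: 1.72
position: [0.432, -0.113, 0.2311]
eef_rot: [-0.0, 1.0, 0.005, -0.0]
force: [0.7, -0.8, -0.0]
width: 0.0852
grip_force: 0.0
t: 2.48
position: [0.5176, 0.1037, 0.2306]
eef_rot: [-0.0, 1.0, 0.006, -0.001]
force: [0.2, 0.1, -0.0]
width: 0.0848
grip_force: 0.0
```

```bash
python3 -m creep '[{"ax":0,"ay":0,"az":0,"tx":10,"ty":-25,"tz":0,"fingers":50},{"ax":0,"ay":0,"az":0,"tx":10,"ty":-25,"tz":0,"fingers":50},{"ax":0,"ay":0,"az":0,"tx":0,"ty":0,"tz":30,"fingers":50},{"ax":0,"ay":0,"az":0,"tx":0,"ty":0,"tz":40,"fingers":50},{"ax":0,"ay":0,"az":0,"tx":0,"ty":0,"tz":40,"fingers":50},{"ax":0,"ay":0,"az":0,"tx":0,"ty":0,"tz":30,"fingers":50},{"ax":0,"ay":0,"az":0,"tx":0,"ty":0,"tz":20,"fingers":50},{"ax":0,"ay":0,"az":0,"tx":0,"ty":0,"tz":12,"fingers":50},{"ax":0,"ay":0,"az":0,"tx":0,"ty":0,"tz":7,"fingers":50},{"ax":0,"ay":0,"az":0,"tx":0,"ty":0,"tz":0,"fingers":50}]'
python3 - <<'E'
from h import *
for n in('top','side'):
    p,d=bot.read_camera(n);np.savez(f'{n}1.npz',p=p,d=d)
p=np.load('side1.npz')['p'][220:345,165:300,::-1];q=np.load('top1.npz')['p'][170:295,118:253,::-1]
cv2.imwrite('pics/g1.png',cv2.resize(np.hstack([p,q]),None,fx=2.9,fy=2.9,interpolation=cv2.INTER_CUBIC))
E
```

```text
t: 3.72
position: [0.5373, 0.152, 0.0524]
eef_rot: [0.0, 1.0, 0.005, -0.0]
force: [0.1, -1.0, 0.3]
width: 0.0503
grip_force: 0.0
```

View pics/g1.png

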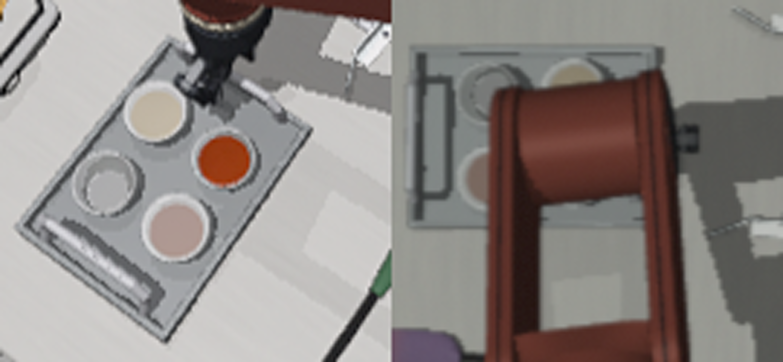

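In the left (side) crop the gripper straddles the nose bar near its middle, at about (215,90), and the cups are clear. The top view is blocked by the arm. I'll close on the bar.

```bash
python3 -m creep '[{"ax":0,"ay":0,"az":0,"tx":0,"ty":0,"tz":1,"fingers":30},{"ax":0,"ay":0,"az":0,"tx":0,"ty":0,"tz":0,"fingers":20},{"ax":0,"ay":0,"az":0,"tx":0,"ty":0,"tz":0,"fingers":14},{"ax":0,"ay":0,"az":0,"tx":0,"ty":0,"tz":0,"fingers":5},{"ax":0,"ay":0,"az":0,"tx":0,"ty":0,"tz":0,"fingers":5},{"ax":0,"ay":0,"az":0,"tx":0,"ty":0,"tz":0,"fingers":5},{"ax":0,"ay":0,"az":0,"tx":0,"ty":0,"tz":0,"fingers":5}]' 60
```

```text
t: 4.7
position: [0.5374, 0.1525, 0.0516]
eef_rot: [-0.0, 1.0, 0.005, 0.0]
force: [-1.3, 2.7, 4.2]
width: 0.0078
grip_force: 58.6
```

```bash
python3 -m creep '[{"ax":0,"ay":0,"az":0,"tx":0,"ty":0,"tz":-2,"fingers":5},{"ax":0,"ay":0,"az":0,"tx":0,"ty":-1,"tz":-4,"fingers":5},{"ax":0,"ay":0,"az":0,"tx":0,"ty":-1,"tz":-4,"fingers":5},{"ax":0,"ay":0,"az":0,"tx":0,"ty":-1,"tz":-4,"fingers":5},{"ax":0,"ay":0,"az":0,"tx":0,"ty":-1,"tz":-4,"fingers":5},{"ax":0,"ay":0,"az":0,"tx":0,"ty":-1,"tz":-2,"fingers":5},{"ax":0,"ay":0,"az":0,"tx":0,"ty":0,"tz":0,"fingers":5},{"ax":0,"ay":0,"az":0,"tx":0,"ty":0,"tz":0,"fingers":5}]'
```

```text
t: 5.7
position: [0.5373, 0.157, 0.0713]
eef_rot: [0.0, 1.0, 0.005, 0.0]
force: [0.7, -1.1, -3.1]
width: 0.0081
grip_force: 58.5
```

Closed at 58 N, and the lift reads −3.1 N, which is about half the tray's weight, so the tray is held. Now I'll drag it to the mouth while turning it to the dock's heading.

```bash
python3 -m creep '[{"ax":0,"ay":0,"az":0.3,"tx":0.8,"ty":3,"tz":0,"fingers":5},{"ax":0,"ay":0,"az":0.5,"tx":1.7,"ty":6,"tz":0,"fingers":5},{"ax":0,"ay":0,"az":0.5,"tx":2.2,"ty":8,"tz":0,"fingers":5},{"ax":0,"ay":0,"az":0.5,"tx":2.2,"ty":8,"tz":0,"fingers":5},{"ax":0,"ay":0,"az":0.5,"tx":2.2,"ty":8,"tz":0,"fingers":5},{"ax":0,"ay":0,"az":0.5,"tx":2.2,"ty":8,"tz":0,"fingers":5},{"ax":0,"ay":0,"az":0.5,"tx":2.2,"ty":8,"tz":0,"fingers":5},{"ax":0,"ay":0,"az":0.5,"tx":2.2,"ty":8,"tz":0,"fingers":5},{"ax":0,"ay":0,"az":0.5,"tx":2.2,"ty":8,"tz":0,"fingers":5},{"ax":0,"ay":0,"az":0.5,"tx":2.2,"ty":8,"tz":0,"fingers":5},{"ax":0,"ay":0,"az":0.5,"tx":1.5,"ty":5,"tz":0,"fingers":5},{"ax":0,"ay":0,"az":0.2,"tx":0.8,"ty":3,"tz":0,"fingers":5}]'
python3 -m creep '[{"ax":0,"ay":0,"az":0,"tx":0,"ty":0,"tz":0,"fingers":5}]'
python3 - <<'E'
from h import *
for n in('top','side'):
    p,d=bot.read_camera(n);np.savez(f'{n}2.npz',p=p,d=d)
q=np.load('top2.npz')['p'][165:285,130:285,::-1];p=np.load('side2.npz')['p'][170:325,180:330,::-1]
q=cv2.resize(q,None,fx=2.6,fy=2.6,interpolation=cv2.INTER_CUBIC);p=cv2.resize(p,None,fx=2.6,fy=2.6,interpolation=cv2.INTER_CUBIC)
o=np.zeros((max(p.shape[0],q.shape[0]),p.shape[1]+q.shape[1],3),np.uint8);o[:q.shape[0],:q.shape[1]]=q;o[:p.shape[0],q.shape[1]:]=p
cv2.imwrite('pics/m2.png',o);print(o.shape,q.shape)
E
```

```text
t: 7.2
position: [0.5569, 0.0753, 0.0713]
eef_rot: [-0.0, 0.999, -0.043, 0.0]
force: [-0.1, 1.4, -5.3]
width: 0.0077
grip_force: 58.5
t: 7.32
position: [0.557, 0.0751, 0.0714]
eef_rot: [0.0, 0.999, -0.043, 0.0]
force: [-0.4, -0.9, -4.8]
width: 0.0078
grip_force: 58.6
(403, 793, 3) (312, 403, 3)
```

View pics/m2.png

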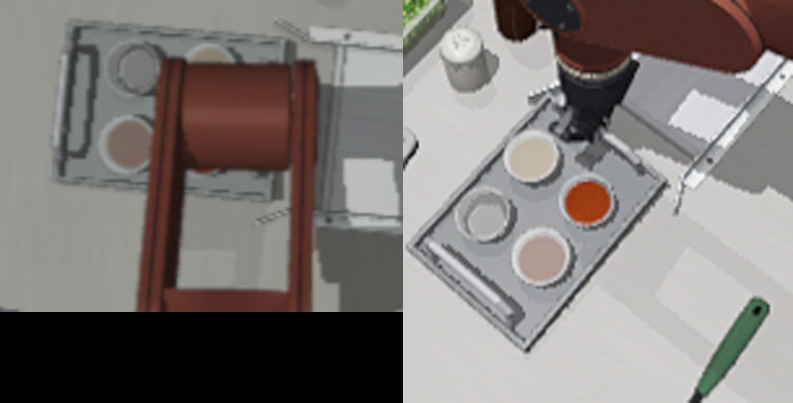

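The tray is at the mouth. In the top view its corners in native pixels are about (157.7,173.5), (241.5,181), (236.5,242) and (150.4,235.4). All the cups stand. I'll check its lateral offset and yaw against the rails in the same images.

Run:
```python
from h import *
ax=np.array([-0.08544297,-0.99634306]);c=np.array([0.53720641,-0.16369322]);nn=np.array([-ax[1],ax[0]])
def D(p): v=np.array(p)[...,:2]-c;return np.stack([v@ax,v@nn],-1)*1e3
for nm,u,v,z in(('tf',157.7,173.5,.02),('nf',241.5,181,.041),('nn',236.5,242,.041),('tn',150.4,235.4,.02)):print(nm,D(onz('top',u,v,z)).round(1))
for n in('top','side'):
    z=np.load(f'{n}2.npz')['d'];P=cloud(n,z);q=D(P);A,L=q[...,0],q[...,1]
    k=(z>0)&(P[...,2]>.016)&(P[...,2]<.05)
    for s in(1,-1):
        r=[]
        for a in range(-450,-215,15):
            m=k&(A>a)&(A<a+15)&(s*L>80)&(s*L<108)
            zz=.02+.021*(a+7+450+30)/250
            m&=abs(P[...,2]-zz)<.006
            if m.sum()>2:r.append((a+7,np.median(L[m])))
        r=np.array(r)
        if len(r)>4:
            f=np.polyfit(r[:,0],r[:,1],1);print(n,s,len(r),'slope deg',np.degrees(f[0]).round(2),'L at -330',np.polyval(f,-330).round(1),'resid',np.std(r[:,1]-np.polyval(f,r[:,0])).round(1))
    # tail bar
    m=(z>0)&(P[...,2]>.06)&(P[...,2]<.085)&(A<-430)&(A>-480)&(abs(L)<80);w=q[m]
    if len(w)>10:f=np.polyfit(w[:,1],w[:,0],1);print(n,'tailbar A,L',w.mean(0).round(1),'Lrange',np.percentile(w[:,1],[1,99]).round(1),'slope deg',np.degrees(f[0]).round(2))
    m=(z>0)&(abs(P[...,2]-.026)<.005)&(abs(A)<180)&(abs(abs(L)-97)<20);m2=m&(A>-150)
    for s in(1,-1):
        w=q[m2&(s*L>0)]
        if len(w)>20:f=np.polyfit(w[:,0],w[:,1],1);print(n,'rail',s,len(w),'slope',np.degrees(f[0]).round(2),'L at -150',np.polyval(f,-150).round(1), np.percentile(w[:,1],[2,98]).round(1))
```

```text
tf [-461.9   87.5]
nf [-213.5   88.5]
nn [-210.2  -88.4]
tn [-463.3  -95.3]
top 1 16 slope deg 0.26 L at -330 88.7 resid 0.6
top -1 13 slope deg 0.72 L at -330 -87.5 resid 0.8
top tailbar A,L [-454.7   -1. ] Lrange [-61.3  60.9] slope deg -0.39
top rail 1 121 slope 0.03 L at -150 95.4 [94.1 97.2]
top rail -1 120 slope 0.01 L at -150 -97.0 [-98.6 -95.5]
side 1 16 slope deg 0.21 L at -330 87.2 resid 0.8
side -1 16 slope deg 0.56 L at -330 -89.0 resid 0.9
side tailbar A,L [-454.8   -6.6] Lrange [-63.5  57.5] slope deg -0.49
side rail -1 48 slope 0.03 L at -150 -99.2 [-100.9  -97.2]
```

Relative to the rails the tray sits about 2 mm to the +L side and is 0.4° short in yaw. I'll correct both, then enter.

```bash
python3 -m creep '[{"ax":0,"ay":0,"az":0.2,"tx":-1,"ty":2,"tz":0,"fingers":5},{"ax":0,"ay":0,"az":0.2,"tx":-1,"ty":4,"tz":0,"fingers":5},{"ax":0,"ay":0,"az":0,"tx":0.04,"ty":6,"tz":0,"fingers":5},{"ax":0,"ay":0,"az":0,"tx":0.04,"ty":6,"tz":0,"fingers":5},{"ax":0,"ay":0,"az":0,"tx":0.04,"ty":6,"tz":0,"fingers":5},{"ax":0,"ay":0,"az":0,"tx":0.04,"ty":6,"tz":0,"fingers":5},{"ax":0,"ay":0,"az":0,"tx":0.04,"ty":6,"tz":0,"fingers":5},{"ax":0,"ay":0,"az":0,"tx":0.04,"ty":6,"tz":0,"fingers":5}]'
python3 -m creep '[{"ax":0,"ay":0,"az":0,"tx":0.04,"ty":6,"tz":0,"fingers":5},{"ax":0,"ay":0,"az":0,"tx":0.04,"ty":6,"tz":0,"fingers":5},{"ax":0,"ay":0,"az":0,"tx":0.04,"ty":6,"tz":0,"fingers":5},{"ax":0,"ay":0,"az":0,"tx":0.04,"ty":6,"tz":0,"fingers":5}]'
```

```text
t: 8.43
position: [0.5511, 0.0335, 0.0713]
eef_rot: [0.0, 0.999, -0.047, -0.0]
force: [1.0, 0.6, -5.5]
width: 0.0081
grip_force: 58.4
t: 8.93
position: [0.5491, 0.0096, 0.0713]
eef_rot: [0.0, 0.999, -0.047, 0.0]
force: [-0.4, 1.3, -4.9]
width: 0.0074
grip_force: 58.4
```

```bash
python3 -m creep '[{"ax":0,"ay":0,"az":0,"tx":0.04,"ty":6,"tz":0,"fingers":5},{"ax":0,"ay":0,"az":0,"tx":0.04,"ty":6,"tz":0,"fingers":5},{"ax":0,"ay":0,"az":0,"tx":0.04,"ty":6,"tz":0,"fingers":5},{"ax":0,"ay":0,"az":0,"tx":0.04,"ty":6,"tz":0,"fingers":5},{"ax":0,"ay":0,"az":0,"tx":0.04,"ty":6,"tz":0,"fingers":5},{"ax":0,"ay":0,"az":0,"tx":0.04,"ty":6,"tz":0,"fingers":5}]'
python3 -m creep '[{"ax":0,"ay":0,"az":0,"tx":0.04,"ty":6,"tz":0,"fingers":5},{"ax":0,"ay":0,"az":0,"tx":0.04,"ty":6,"tz":0,"fingers":5},{"ax":0,"ay":0,"az":0,"tx":0.04,"ty":6,"tz":0,"fingers":5},{"ax":0,"ay":0,"az":0,"tx":0.04,"ty":6,"tz":0,"fingers":5},{"ax":0,"ay":0,"az":0,"tx":0.04,"ty":6,"tz":0,"fingers":5},{"ax":0,"ay":0,"az":0,"tx":0.04,"ty":6,"tz":0,"fingers":5}]'
python3 - <<'E'
from h import *
p,d=bot.read_camera('side');np.savez('side3.npz',p=p,d=d)
q,d=bot.read_camera('top');np.savez('top3.npz',p=q,d=d)
o=np.hstack([q[160:285,150:300,::-1],p[150:275,190:340,::-1]]);cv2.imwrite('pics/m3.png',cv2.resize(o,None,fx=2.6,fy=2.6,interpolation=cv2.INTER_CUBIC))
E
```

```text
t: 9.68
position: [0.5459, -0.0262, 0.0713]
eef_rot: [-0.0, 0.999, -0.047, -0.0]
force: [0.5, 1.2, -6.3]
width: 0.0081
grip_force: 58.4
t: 10.42
position: [0.5428, -0.0621, 0.0713]
eef_rot: [-0.0, 0.999, -0.047, -0.0]
force: [-0.7, -0.1, -5.0]
width: 0.0083
grip_force: 58.4
```

View pics/m3.png

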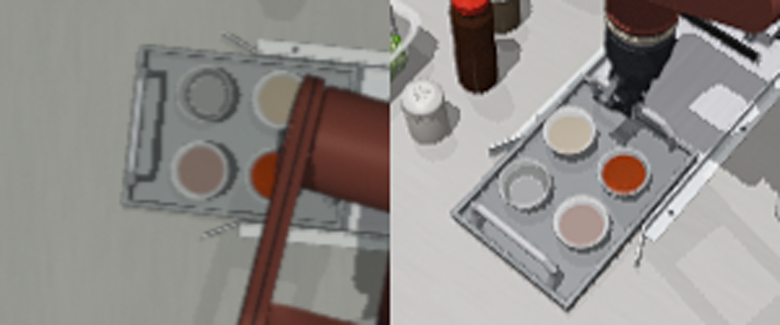

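The nose is over the lip and between the rails, and the cups stand. I'll continue and lower the nose gradually.

```bash
python3 -m creep '[{"ax":0,"ay":0,"az":0,"tx":0.04,"ty":6,"tz":0,"fingers":5},{"ax":0,"ay":0,"az":0,"tx":0.04,"ty":6,"tz":1,"fingers":5},{"ax":0,"ay":0,"az":0,"tx":0.04,"ty":6,"tz":1,"fingers":5},{"ax":0,"ay":0,"az":0,"tx":0.04,"ty":6,"tz":1,"fingers":5},{"ax":0,"ay":0,"az":0,"tx":0.04,"ty":6,"tz":1,"fingers":5},{"ax":0,"ay":0,"az":0,"tx":0.04,"ty":6,"tz":1,"fingers":5}]'
python3 -m creep '[{"ax":0,"ay":0,"az":0,"tx":0.04,"ty":6,"tz":1,"fingers":5},{"ax":0,"ay":0,"az":0,"tx":0.04,"ty":6,"tz":1,"fingers":5},{"ax":0,"ay":0,"az":0,"tx":0.04,"ty":6,"tz":1,"fingers":5},{"ax":0,"ay":0,"az":0,"tx":0.04,"ty":6,"tz":1,"fingers":5},{"ax":0,"ay":0,"az":0,"tx":0.04,"ty":6,"tz":1,"fingers":5},{"ax":0,"ay":0,"az":0,"tx":0.04,"ty":6,"tz":1,"fingers":5}]'
```

```text
t: 11.28
position: [0.5399, -0.0978, 0.0665]
eef_rot: [-0.0, 0.999, -0.047, 0.0]
force: [0.8, 3.5, -2.5]
width: 0.0078
grip_force: 58.8
t: 12.02
position: [0.5366, -0.1338, 0.0602]
eef_rot: [-0.0, 0.999, -0.047, -0.0]
force: [0.5, 3.7, -1.6]
width: 0.0076
grip_force: 58.8
```

```bash
python3 -m creep '[{"ax":0,"ay":0,"az":0,"tx":0.04,"ty":6,"tz":0.5,"fingers":5},{"ax":0,"ay":0,"az":0,"tx":0.04,"ty":6,"tz":0.5,"fingers":5},{"ax":0,"ay":0,"az":0,"tx":0.04,"ty":6,"tz":0.5,"fingers":5},{"ax":0,"ay":0,"az":0,"tx":0.04,"ty":6,"tz":0.5,"fingers":5},{"ax":0,"ay":0,"az":0,"tx":0.04,"ty":6,"tz":0,"fingers":5},{"ax":0,"ay":0,"az":0,"tx":0.04,"ty":6,"tz":0,"fingers":5}]'
python3 -m creep '[{"ax":0,"ay":0,"az":0,"tx":0.04,"ty":6,"tz":0,"fingers":5},{"ax":0,"ay":0,"az":0,"tx":0.04,"ty":6,"tz":0,"fingers":5},{"ax":0,"ay":0,"az":0,"tx":0.04,"ty":6,"tz":0,"fingers":5},{"ax":0,"ay":0,"az":0,"tx":0.04,"ty":6,"tz":0,"fingers":5},{"ax":0,"ay":0,"az":0,"tx":0.04,"ty":4,"tz":0,"fingers":5},{"ax":0,"ay":0,"az":0,"tx":0.04,"ty":2,"tz":0,"fingers":5}]'
```

```text
t: 12.78
position: [0.5333, -0.1698, 0.0582]
eef_rot: [0.0, 0.999, -0.047, -0.0]
force: [-0.1, 2.7, -3.0]
width: 0.0078
grip_force: 58.7
t: 13.52
position: [0.5309, -0.1995, 0.0582]
eef_rot: [-0.0, 0.999, -0.047, -0.0]
force: [-0.2, 2.7, -3.3]
width: 0.008
grip_force: 58.7
```

```bash
python3 -m creep '[{"ax":0,"ay":0,"az":0,"tx":0,"ty":3,"tz":0.5,"fingers":5},{"ax":0,"ay":0,"az":0,"tx":0,"ty":5,"tz":0.5,"fingers":5},{"ax":0,"ay":0,"az":0,"tx":0,"ty":5,"tz":0.5,"fingers":5},{"ax":0,"ay":0,"az":0,"tx":0,"ty":5,"tz":0,"fingers":5},{"ax":0,"ay":0,"az":0,"tx":0,"ty":5,"tz":0,"fingers":5},{"ax":0,"ay":0,"az":0,"tx":0,"ty":4,"tz":0,"fingers":5},{"ax":0,"ay":0,"az":0,"tx":0,"ty":3,"tz":0,"fingers":5}]'
python3 -m creep '[{"ax":0,"ay":0,"az":0,"tx":0,"ty":0,"tz":0,"fingers":5},{"ax":0,"ay":0,"az":0,"tx":0,"ty":0,"tz":0,"fingers":5}]'
python3 - <<'E'
from h import *
p,d=bot.read_camera('side');np.savez('side4.npz',p=p,d=d)
q,d=bot.read_camera('top');np.savez('top4.npz',p=q,d=d)
o=np.hstack([q[160:280,215:385,::-1],p[120:240,215:365,::-1]]);cv2.imwrite('pics/m4.png',cv2.resize(o,None,fx=2.5,fy=2.5,interpolation=cv2.INTER_CUBIC))
E
```

```text
t: 14.4
position: [0.5281, -0.2294, 0.0568]
eef_rot: [-0.0, 0.999, -0.047, -0.0]
force: [-0.4, 1.7, -4.1]
width: 0.008
grip_force: 58.6
t: 14.65
position: [0.5281, -0.2297, 0.057]
eef_rot: [0.001, 0.999, -0.047, 0.0]
force: [-0.5, -1.1, -3.5]
width: 0.0078
grip_force: 58.7
```

View pics/m4.png

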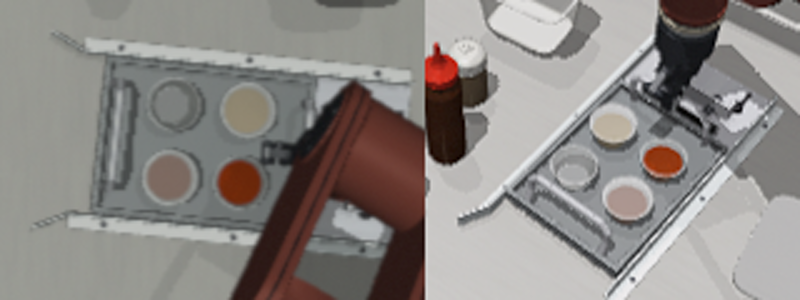

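The tail is about 10 mm short of dropping, the rails are even on both sides, and the cups stand. Now small steps toward the stop, watching the force.

```bash
python3 -m creep '[{"ax":0,"ay":0,"az":0,"tx":0,"ty":1.5,"tz":0.5,"fingers":5},{"ax":0,"ay":0,"az":0,"tx":0,"ty":1.5,"tz":0.5,"fingers":5},{"ax":0,"ay":0,"az":0,"tx":0,"ty":1.5,"tz":0.5,"fingers":5},{"ax":0,"ay":0,"az":0,"tx":0,"ty":1.5,"tz":0,"fingers":5}]'
python3 -m creep '[{"ax":0,"ay":0,"az":0,"tx":0,"ty":1,"tz":0,"fingers":5},{"ax":0,"ay":0,"az":0,"tx":0,"ty":1,"tz":0,"fingers":5}]'
python3 -m creep '[{"ax":0,"ay":0,"az":0,"tx":0,"ty":1,"tz":0,"fingers":5},{"ax":0,"ay":0,"az":0,"tx":0,"ty":1,"tz":0,"fingers":5}]'
```

```text
t: 15.25
position: [0.5283, -0.2338, 0.0561]
eef_rot: [-0.001, 0.999, -0.046, 0.0]
force: [0.5, 6.4, 2.8]
width: 0.0073
grip_force: 59.4
t: 15.5
position: [0.5283, -0.2359, 0.0561]
eef_rot: [-0.001, 0.999, -0.047, 0.001]
force: [0.6, 7.3, 1.4]
width: 0.0074
grip_force: 59.4
t: 15.75
position: [0.5281, -0.238, 0.0561]
eef_rot: [-0.001, 0.999, -0.046, 0.001]
force: [0.7, 6.9, 2.5]
width: 0.0077
grip_force: 59.4
```

```bash
python3 -m creep '[{"ax":0,"ay":0,"az":0,"tx":0,"ty":0.5,"tz":-0.5,"fingers":5},{"ax":0,"ay":0,"az":0,"tx":0,"ty":0.5,"tz":0,"fingers":5}]'
python3 -m creep '[{"ax":0,"ay":0,"az":0,"tx":0,"ty":1,"tz":0,"fingers":5},{"ax":0,"ay":0,"az":0,"tx":0,"ty":0,"tz":0,"fingers":5}]'
python3 -m creep '[{"ax":0,"ay":0,"az":0,"tx":0,"ty":1,"tz":0,"fingers":5},{"ax":0,"ay":0,"az":0,"tx":0,"ty":0,"tz":0,"fingers":5}]'
```

```text
t: 16.0
position: [0.5275, -0.2396, 0.0561]
eef_rot: [-0.0, 0.999, -0.047, 0.0]
force: [1.2, 4.2, 0.9]
width: 0.0077
grip_force: 59.1
t: 16.25
position: [0.5273, -0.2408, 0.0561]
eef_rot: [-0.0, 0.999, -0.047, 0.0]
force: [0.5, 5.4, 1.3]
width: 0.0077
grip_force: 59.2
t: 16.5
position: [0.5273, -0.2416, 0.0561]
eef_rot: [-0.0, 0.999, -0.047, 0.0]
force: [0.2, 6.5, 1.5]
width: 0.0077
grip_force: 59.3
```

The force is rising about 1 N/mm, so the spring is engaged. I'll continue in 1 mm steps.

```bash
python3 -m creep '[{"ax":0,"ay":0,"az":0,"tx":0,"ty":1,"tz":0,"fingers":5},{"ax":0,"ay":0,"az":0,"tx":0,"ty":0,"tz":0,"fingers":5}]'
python3 -m creep '[{"ax":0,"ay":0,"az":0,"tx":0,"ty":1,"tz":0,"fingers":5},{"ax":0,"ay":0,"az":0,"tx":0,"ty":0,"tz":0,"fingers":5}]'
python3 -m creep '[{"ax":0,"ay":0,"az":0,"tx":0,"ty":1,"tz":0,"fingers":5},{"ax":0,"ay":0,"az":0,"tx":0,"ty":0,"tz":0,"fingers":5}]'
```

```text
t: 16.75
position: [0.5272, -0.2421, 0.0561]
eef_rot: [-0.001, 0.999, -0.047, 0.0]
force: [0.7, 7.2, 1.8]
width: 0.0082
grip_force: 59.4
t: 17.0
position: [0.5271, -0.2429, 0.0561]
eef_rot: [-0.001, 0.999, -0.047, 0.0]
force: [0.3, 8.3, 2.3]
width: 0.0077
grip_force: 59.4
t: 17.25
position: [0.527, -0.2438, 0.056]
eef_rot: [-0.001, 0.999, -0.047, 0.0]
force: [0.2, 8.2, 2.3]
width: 0.0081
grip_force: 59.5
```

```bash
python3 -m creep '[{"ax":0,"ay":0,"az":0,"tx":0,"ty":1,"tz":0,"fingers":5},{"ax":0,"ay":0,"az":0,"tx":0,"ty":0,"tz":0,"fingers":5}]'
python3 -m creep '[{"ax":0,"ay":0,"az":0,"tx":0,"ty":1,"tz":0,"fingers":5},{"ax":0,"ay":0,"az":0,"tx":0,"ty":0,"tz":0,"fingers":5}]'
python3 - <<'E'
from h import *
ax=np.array([-0.08544297,-0.99634306]);c=np.array([0.53720641,-0.16369322]);nn=np.array([-ax[1],ax[0]])
for n,f in(('side',0),('top',0)):
    p,z=bot.read_camera(n);np.savez(n+'5.npz',p=p,d=z)
    for k in(4,5):
        z=np.load(f'{n}{k}.npz')['d'];P=cloud(n,z);v=P[...,:2]-c;A=v@ax*1e3;L=v@nn*1e3
        m=(z>0)&(P[...,2]>.06)&(P[...,2]<.1)&(A>-175)&(A<-100)&(abs(L)<60)
        w=P[m];print(n,k,'tailbar A',A[m].mean().round(1),'z med/90',np.percentile(w[:,2],[50,90]).round(4),len(w))
E
```

```text
t: 17.5
position: [0.5269, -0.2445, 0.056]
eef_rot: [-0.001, 0.999, -0.047, 0.0]
force: [1.3, 9.6, 2.6]
width: 0.0082
grip_force: 59.5
t: 17.75
position: [0.5268, -0.2453, 0.0559]
eef_rot: [-0.001, 0.999, -0.047, 0.0]
force: [1.3, 10.4, 2.1]
width: 0.0079
grip_force: 59.5
side 4 tailbar A -150.3 z med/90 [0.0829 0.0863] 122
side 5 tailbar A -135.0 z med/90 [0.0805 0.0836] 121
top 4 tailbar A -150.4 z med/90 [0.0848 0.0884] 152
top 5 tailbar A -135.0 z med/90 [0.0822 0.086 ] 150
```

The tail bar is still about 9.5 mm above its counter height, so the tail edge is only just coming off the lip's round. A little more.

```bash
python3 -m creep '[{"ax":0,"ay":0,"az":0,"tx":0,"ty":1,"tz":0,"fingers":5},{"ax":0,"ay":0,"az":0,"tx":0,"ty":0,"tz":0,"fingers":5}]'
python3 -m creep '[{"ax":0,"ay":0,"az":0,"tx":0,"ty":1,"tz":0,"fingers":5},{"ax":0,"ay":0,"az":0,"tx":0,"ty":0,"tz":0,"fingers":5}]'
cat > tb.py <<'E'
from h import *
ax=np.array([-0.08544297,-0.99634306]);c=np.array([0.53720641,-0.16369322]);nn=np.array([-ax[1],ax[0]])
for n in('side','top'):
    p,z=bot.read_camera(n);np.savez(n+'6.npz',p=p,d=z);P=cloud(n,z);v=P[...,:2]-c;A=v@ax*1e3;L=v@nn*1e3
    for nm,a in(('tail',-135),('nose',80)):
        m=(z>0)&(P[...,2]>.06)&(P[...,2]<.1)&(abs(A-a)<15)&(abs(L)<60)
        if m.sum()>20:w=P[m];print(n,nm,'A',A[m].mean().round(1),'Lrange',np.percentile(L[m],[1,99]).round(1),'z med/90',np.percentile(w[:,2],[50,90]).round(4),len(w))
E
python3 tb.py
```

```text
t: 18.1
position: [0.5268, -0.2456, 0.0556]
eef_rot: [-0.002, 0.999, -0.047, 0.0]
force: [3.7, 12.6, 1.0]
width: 0.0078
grip_force: 59.5
t: 18.35
position: [0.5267, -0.2463, 0.0556]
eef_rot: [-0.002, 0.999, -0.047, -0.0]
force: [3.6, 13.1, 1.8]
width: 0.0078
grip_force: 59.6
side tail A -134.1 Lrange [-59.5  59. ] z med/90 [0.0759 0.0789] 120
side nose A 79.3 Lrange [-57.9  54.4] z med/90 [0.0755 0.0879] 98
top tail A -134.0 Lrange [-59.   57.2] z med/90 [0.0777 0.0809] 149
top nose A 80.9 Lrange [25.4 59. ] z med/90 [0.0769 0.0801] 45
```

The tail has dropped: the bar sits 4.6–5 mm above its counter height, against a 4 mm deck. Now I'll ease back to the lip.

```bash
python3 -m creep '[{"ax":0,"ay":0,"az":0,"tx":0,"ty":-1,"tz":0,"fingers":5},{"ax":0,"ay":0,"az":0,"tx":0,"ty":-1,"tz":0,"fingers":5},{"ax":0,"ay":0,"az":0,"tx":0,"ty":0,"tz":0,"fingers":5}]'
python3 -m creep '[{"ax":0,"ay":0,"az":0,"tx":0,"ty":-1,"tz":0,"fingers":5},{"ax":0,"ay":0,"az":0,"tx":0,"ty":-1,"tz":0,"fingers":5},{"ax":0,"ay":0,"az":0,"tx":0,"ty":0,"tz":0,"fingers":5}]'
python3 tb.py
```

```text
t: 18.82
position: [0.5267, -0.2462, 0.0556]
eef_rot: [-0.0, 0.999, -0.046, 0.0]
force: [1.8, 5.4, -1.2]
width: 0.0075
grip_force: 59.2
t: 19.2
position: [0.5268, -0.2451, 0.0556]
eef_rot: [0.0, 0.999, -0.047, 0.0]
force: [2.7, 2.6, -4.9]
width: 0.0076
grip_force: 58.9
side tail A -135.1 Lrange [-59.3  56.2] z med/90 [0.0758 0.0785] 119
side nose A 78.6 Lrange [-57.8  56.4] z med/90 [0.0755 0.0834] 94
top tail A -135.1 Lrange [-59.1  57. ] z med/90 [0.0774 0.0804] 152
top nose A 80.0 Lrange [28.  58.7] z med/90 [0.0771 0.0794] 40
```

The tail bears on the lip now. I'll lower slightly so the nose sits on the deck, ease a bit more, then look at the forces.

```bash
python3 -m creep '[{"ax":0,"ay":0,"az":0,"tx":0,"ty":-0.5,"tz":0.5,"fingers":5},{"ax":0,"ay":0,"az":0,"tx":0,"ty":-0.5,"tz":0.5,"fingers":5},{"ax":0,"ay":0,"az":0,"tx":0,"ty":0,"tz":0,"fingers":5}]'
```

```text
t: 19.68
position: [0.5269, -0.245, 0.0556]
eef_rot: [0.001, 0.999, -0.047, 0.0]
force: [-2.2, -2.3, 3.0]
width: 0.0079
grip_force: 59.7
```

```bash
python3 -m creep '[{"ax":0,"ay":0,"az":0,"tx":0,"ty":0.5,"tz":0,"fingers":10},{"ax":0,"ay":0,"az":0,"tx":0,"ty":0,"tz":0,"fingers":15},{"ax":0,"ay":0,"az":0,"tx":0,"ty":0,"tz":0,"fingers":25},{"ax":0,"ay":0,"az":0,"tx":0,"ty":0,"tz":0,"fingers":35},{"ax":0,"ay":0,"az":0,"tx":0,"ty":0,"tz":0,"fingers":35}]' 20
python3 tb.py
python3 -m creep '[{"ax":0,"ay":0,"az":0,"tx":0,"ty":0,"tz":-5,"fingers":35},{"ax":0,"ay":0,"az":0,"tx":0,"ty":0,"tz":-15,"fingers":35},{"ax":0,"ay":0,"az":0,"tx":0,"ty":0,"tz":-30,"fingers":35},{"ax":0,"ay":0,"az":0,"tx":0,"ty":0,"tz":-40,"fingers":35},{"ax":0,"ay":0,"az":0,"tx":0,"ty":0,"tz":-40,"fingers":35},{"ax":0,"ay":0,"az":0,"tx":-25,"ty":15,"tz":-20,"fingers":35},{"ax":0,"ay":0,"az":0,"tx":-25,"ty":40,"tz":0,"fingers":35},{"ax":0,"ay":0,"az":0,"tx":-25,"ty":45,"tz":0,"fingers":35},{"ax":0,"ay":0,"az":0,"tx":-25,"ty":45,"tz":0,"fingers":35},{"ax":0,"ay":0,"az":0,"tx":-20,"ty":40,"tz":0,"fingers":35},{"ax":0,"ay":0,"az":0,"tx":0,"ty":20,"tz":0,"fingers":35},{"ax":0,"ay":0,"az":0,"tx":0,"ty":0,"tz":0,"fingers":35}]'
python3 tb.py
python3 - <<'E'
from h import *
p=np.load('side6.npz')['p'];q=np.load('top6.npz')['p']
o=np.hstack([q[160:280,215:385,::-1],p[120:240,215:365,::-1]]);cv2.imwrite('pics/m6.png',cv2.resize(o,None,fx=2.5,fy=2.5,interpolation=cv2.INTER_CUBIC))
E
```

```text
t: 20.3
position: [0.5266, -0.2444, 0.0547]
eef_rot: [-0.0, 0.999, -0.047, -0.0]
force: [-0.9, 0.9, -0.0]
width: 0.035
grip_force: 0.0
side tail A -135.4 Lrange [-59.  57.] z med/90 [0.076  0.0787] 116
side nose A 80.1 Lrange [-59.2  56.3] z med/90 [0.0754 0.078 ] 68
top tail A -135.2 Lrange [-59.1  57.2] z med/90 [0.0769 0.0803] 150
top nose A 79.9 Lrange [25.1 58.8] z med/90 [0.0762 0.0801] 41
t: 21.9
position: [0.3883, -0.4384, 0.2056]
eef_rot: [0.0, 0.999, -0.047, 0.0]
force: [-0.3, 0.9, 1.1]
width: 0.0352
grip_force: 0.0
side tail A -135.2 Lrange [-59.5  55.7] z med/90 [0.0751 0.0789] 117
side nose A 80.1 Lrange [-56.7  56.4] z med/90 [0.0758 0.0781] 103
top tail A -135.2 Lrange [-59.4  58.7] z med/90 [0.0774 0.0807] 152
top nose A 80.0 Lrange [-57.9  58.4] z med/90 [0.0772 0.0805] 154
```

View pics/m6.png

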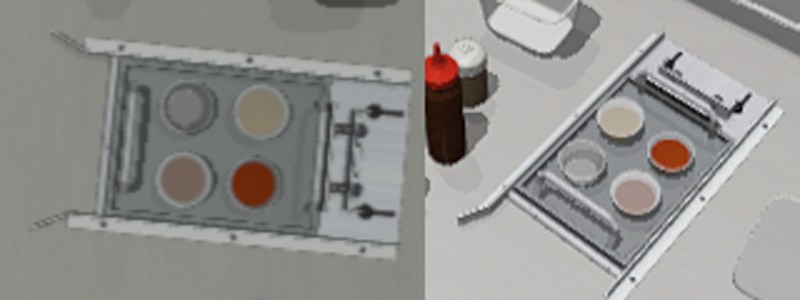

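The tray lies flat. Both bars stand about 4.3 mm above their counter heights, matching the 4 mm deck. The lip shows clear behind the tail at (108,135), the nose is against the stop, the four cups stand, and the arm is away.

```bash
python3 -c "
from station import bot
print(bot.close_job())"
```

```text
the job is handed in; nothing more can be done
None
```

I handed the job in at about 22 s. In the last images the tray lay flat on the deck, its tail behind the lip and its nose against the sprung stop, with all four cups upright and the arm clear; the judge's result was not shown.

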